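# Roll a sample vial into the reader with the pusher paddle

### The job

Take the orange paddle from its stand and, pushing gently with its blade, roll the white-capped vial up the track, over the crest and against the black pad in the reader's bay, and on until the sliding pad is fully back at its stop; press it there with about 7 newtons for a good second, never with more than 10. Keep the vial on the track and your fingers off it. Then hang the paddle back in its stand, let go, and leave the other things alone.

Things in the scene. Friction and masses are not known exactly. Their poses are not given: they have to be found in the camera images.
- vial: The vial to load: closed amber glass vial with a white cap, 28 mm diameter, 60 mm long, about 60 g, lying across the track. Origin at its middle, on its axis; its y runs along its length, x and z turn as it rolls. It rolls very freely (friction 0.35 on everything).
- track: Fixed track, grey floor, blue side rails 64 mm apart, 9 mm above the floor, ending in a low white reader. Origin on the bench under it; x = rolling direction, z up. Floor heights at track x: 16 mm at -145 (open low end), 12 at -85 (hollow), 21 at +45 (crest), 18 at +137 (end of the bay), straight between. Reader 120 mm wide, 58 tall, x 137 to 232 mm.
- start (a point): Point on the track: centre of the vial waiting in the hollow, 26 mm above the bench. Axes as the track's. Let go of between hollow and crest, the vial rolls back here.
- bay (a point): Point on the track, 106 mm along its x, 33 mm above the bench, axes as the track's: where the centre of the vial comes to lie, give or take 11 mm along the track, once it has pushed the pad fully back. Past the crest the vial rolls in against the pad by itself and stays.
- contact_pad: Black pad closing the bay, on a slide along the track's x: 54 mm wide, 22 tall. It slides back under 2 N, does not spring back, and after 2 to 24 mm meets a hard stop, set differently each time and not measured: it must be felt. Origin: middle of its face towards the vial, 1 mm under its lower edge, 21 mm above the bench.
- paddle: Pusher paddle, 80 g. From below: white blade 8 mm thick (x), 44 wide (y), 50 tall; orange collar plate 44 (x) x 76 (y) mm, from 50 to 56 mm up; orange handle 20 (x) x 24 (y) mm, from 56 to 122 mm up. Origin: centre of the blade's lower edge; x square to the blade's faces, z up the handle. The same from either side.
- paddle_stand: Fixed grey stand, 52 (x) x 90 (y) x 60 mm tall, on a steel foot 80 x 110 mm, with a slot from above 20 (x) x 56 (y) mm. The blade hangs in the slot, the collar resting on the top, paddle x along stand x (either way round); the paddle's underside is then 10 mm above the bench. Origin on the bench at its centre.
- amber_bottle: Bystander: amber glass reagent bottle with blue cap, 68 mm across, 140 mm tall.
- white_jar: Bystander: white plastic jar with blue lid, 72 mm across, 100 mm tall.
- beaker: Bystander: clear glass beaker, 68 mm across, 85 mm tall.
- dish: Bystander: shallow clear glass dish, 90 mm across, 16 mm tall.
- spare_vial: Bystander: amber vial with RED cap standing upright on the bench, 28 mm across, 60 mm tall; not the one to load.
- weight_block: Bystander: brass weight, 32 x 32 x 40 mm.
- marker: Bystander: marker pen lying on the bench, 130 mm long, 13 mm thick.
Not all that is in view belongs to the job. There is more than one size of the paddle; the one meant has the size given above.

How it is judged:
On the way, in this order (a step that is already met when the one before it is completed fails the run):
1. the paddle is taken out of its stand, its underside above the stand's top (height (world z) of paddle above 0.055 m), for 0.1 s.
2. the vial, in the bay, is pressed by the paddle against the pad with more than 4.5 N (so at its stop) for 0.6 s on end (x of vial in the frame of bay between -0.015 and 0.015 m and z of vial in the frame of bay between -0.006 and 0.006 m and y of vial in the frame of bay between -0.006 and 0.006 m and angle between the y axis of vial and the y axis of track, either way round below 0.2 rad and contact force between vial and contact_pad above 4.5 N and contact force between paddle and vial above 3 N), for 0.6 s.
At the end, for the whole second after the job is handed in: The vial rests in the bay where the pad was pushed back (within 15 mm of the bay point along the track, 6 mm across and in height, axis within 0.2 rad of square to it); the paddle hangs at rest in its stand, upright within 0.12 rad, within 12 mm of the stand's centre, underside below 18 mm (x of vial in the frame of bay between -0.015 and 0.015 m and z of vial in the frame of bay between -0.006 and 0.006 m and y of vial in the frame of bay between -0.006 and 0.006 m and angle between the y axis of vial and the y axis of track, either way round below 0.2 rad and linear speed of each of vial, paddle below 0.02 m/s and horizontal distance between paddle and paddle_stand below 0.012 m and height (world z) of paddle below 0.018 m and angle between paddle's own z axis and vertical below 0.12 rad); the robot touches nothing.
It fails at once if the paddle pushes the vial with more than 10 N (contact force between paddle and vial above 10 N).
It fails at once if the vial bears on the pad with more than 10 N (contact force between vial and contact_pad above 10 N).
It fails at once if the robot itself touches the vial (contact force between any of the fingers, the arm and vial above 0.3 N).
It fails at once if the vial leaves the track (lifted more than 15 mm above the bay point, or knocked off) (z of vial in the frame of bay above 0.015 m or z of vial in the frame of bay below -0.02 m or y of vial in the frame of bay above 0.03 m or y of vial in the frame of bay below -0.03 m).
It fails at once if a bystander is moved more than 20 mm (distance of any of amber_bottle, white_jar, beaker, dish, spare_vial, weight_block, marker from where it was at the start of the episode above 0.02 m).
It also fails if it takes over 72 s, if anything falls off the work surface, if the arm or the gripper's body presses on something with over 40 N, if the wrist force passes 120 N, or if a joint passes its speed limit or range.

### The arm

A 7-joint arm with a two-finger parallel gripper is mounted at the origin on the work surface. World frame = base frame: x ahead of the robot, y to its left, z up, the work surface at z = 0. Lengths are in m, angles in rad, forces in N, time in s.
With the tool pointing down it reaches from about 0.4 to 0.85 m from the base axis. Payload 4.4 kg.
Tool frame: the origin (TCP) lies midway between the tips of the shut fingers; the grasp point (between the pads) lies robot.grip_depth behind it (robot.grip_depth is the distance from the TCP to the grasp point, in m); z points along the fingers, y is the line along which they close (so a half turn about z gives the same grasp; the last joint's range is limited). The gripper opens to 94 mm and grips with 3 to 60 N. Pads are 16 mm wide; open, the fingers measure 119 mm over their backs; the gripper's body (75 mm by 177 mm) begins 78 mm behind the grasp point.
Start: joints at [1.276, 0.628, 0.038, 1.517, -0.027, 0.996, -0.02], TCP at [0.147, -0.633, 0.205] pointing down, gripper open.
Joint ranges: [-3.06, 3.06], [-0.37, 2.12], [-1.25, 1.32], [0.18, 2.47], [-1.1, 4.24], [0.23, 1.98], [-2.94, 2.94]. Speed limits (rad/s): [2.57, 2.57, 3.14, 3.14, 3.14, 3.14, 3.14].

### API

Orientations are given as a rotation vector (axis times angle).
In Python, from station import robot gives the robot as it stands. Calls block until the motion is done:
- robot.move_to(position, orientation): joint-space move of the TCP to a pose.
- robot.move_l(position, rot=None, vel=0.15, contact_N=None): straight line of the TCP; rot=None keeps the orientation; vel is the mean speed in m/s. With contact_N (N) it stops when the force on the tool has changed by that much, and returns True; else False.
- robot.move_j(angles): joint-space move.
- robot.release() and robot.grasp(grasp_force=None): open the fingers fully, or close them until they stop; grasp_force is the grip in N (None keeps the last).
- robot.dwell(seconds).
- robot.ik(position, orientation): joint angles nearest the present ones, or None.
- robot.read_camera(name): name is "scene" or "top"; returns a dict with "img" (384x512x3 uint8, red, green, blue), "mtx" (3x3 intrinsics, pixels), "R" (3x3) and "t" (3): a world point X has camera coordinates R X + t. Camera axes: x right, y down, z forward; pixel columns grow to the right and rows downward; lengths in m; the calibration is good to about 2 mm. A picture is of the moment at which its call begins. There is no depth.
A pose or a line that the arm cannot do raises robot.IKError and nothing moves.
- robot.job_done(): hands the job in; it is judged then, once.
Trained networks look in a picture, given as the dict that the camera call returned (one of the last four; its "shot" number tells which), for a name from the list of things; names that differ only in an ending like _2 or _b are one class to them, and where a whole thing is asked for, a point or a joint stands for the part that bears it (a point fixed in the world has none). Each returns a list of dicts, best first, with "conf" (0 to 1); they miss things now and then, are a little off and sometimes report something else, mostly with a low value. They report only what shows in the picture. A call takes as long as a camera call. They do not tell look-alikes from the thing itself.
- robot.spot_in(picture, name): "box" ([left, top, right, bottom] as shares, 0 to 1, of the picture: columns of its width, rows of its height, round what is visible of it).
- robot.place_of(picture, name): "point" ([column, row] as shares, 0 to 1, of the picture: columns of its width, rows of its height: a listed point, or the origin of a listed thing).
Readings, each from a call of its own:
- robot.read_clock(): time.
- robot.read_joints(): joint angles.
- robot.read_qvel(): joint speeds.
- robot.read_effort(): joint torques, N m.
- robot.read_tcp_pos(): TCP position.
- robot.read_tcp_rot(): TCP orientation.
- robot.read_wrist_force(): force on the tool from outside, world axes, zero at the start.
- robot.read_torque(): the same for the moment, N m.
- robot.read_opening(): finger opening in m.
- robot.read_finger_force(): force on a finger pad.
Only numpy, scipy, OpenCV 4.12 (cv2) and the standard library are available. Lean on these libraries where they do the work, as an engineer would, in place of code of your own. Each camera call takes 0.05 s, during which the arm holds its last target. There are 200 camera calls.

## Working session

There is one attempt and no reset: what is moved stays moved. The work goes in short steps, each a Python script; the robot and the scene stay as the last script left them, time stands still between calls to the robot, and variables do not carry over. Pictures are saved under pics/ and viewed, at most 10 in all, crops included, and the job is handed in when it is done.

```bash
mkdir -p pics; ls; python3 - <<'E'
from station import robot
import cv2,numpy as np
for n in ("scene","top"):
    p=robot.read_camera(n); cv2.imwrite(f"pics/{n}0.png",cv2.resize(p["img"][:,:,::-1],(800,600),interpolation=cv2.INTER_CUBIC))
    print(n,p["mtx"].round(1).tolist(),p["R"].round(3).tolist(),p["t"].round(3).tolist())
    for k in ("vial","track","start","bay","contact_pad","paddle","paddle_stand"):
        print(k,[(np.round(d["point"],3).tolist(),round(d["conf"],2)) for d in robot.place_of(p,k)],[(np.round(d["box"],3).tolist(),round(d["conf"],2)) for d in robot.spot_in(p,k)])
print(robot.grip_depth,robot.read_clock(),robot.read_tcp_rot())
E
```

```text
pics
scene [[426.1, 0.0, 258.7], [0.0, 426.1, 195.3], [0.0, 0.0, 1.0]] [[0.352, 0.936, 0.016], [0.779, -0.283, -0.56], [-0.52, 0.21, -0.828]] [-0.19, -0.394, 1.549]
vial [([0.462, 0.556], 0.58)] [([0.451, 0.53, 0.476, 0.598], 0.57)]
track [([0.518, 0.559], 0.74)] [([0.422, 0.464, 0.686, 0.625], 0.61)]
start [([0.459, 0.562], 0.62)] [([0.421, 0.474, 0.69, 0.624], 0.83)]
bay [([0.591, 0.54], 0.73)] [([0.421, 0.47, 0.686, 0.621], 0.61)]
contact_pad [([0.587, 0.538], 0.71), ([0.576, 0.547], 0.62)] []
paddle [([0.255, 0.456], 0.9), ([0.184, 0.598], 0.72), ([0.284, 0.557], 0.65)] [([0.217, 0.354, 0.274, 0.484], 0.95), ([0.117, 0.501, 0.21, 0.611], 0.84), ([0.259, 0.48, 0.295, 0.572], 0.74)]
paddle_stand [([0.293, 0.564], 0.66)] [([0.264, 0.501, 0.319, 0.623], 0.68), ([0.606, 0.592, 0.657, 0.691], 0.24)]
top [[357.4, 0.0, 259.9], [0.0, 357.4, 195.6], [0.0, 0.0, 1.0]] [[-0.024, -1.0, 0.0], [-0.987, 0.024, -0.16], [0.16, -0.004, -0.987]] [-0.014, 0.531, 0.889]
vial [([0.548, 0.462], 0.62), ([0.34, 0.69], 0.47)] [([0.536, 0.438, 0.555, 0.5], 0.65)]
track [([0.482, 0.463], 0.67)] [([0.301, 0.368, 0.588, 0.536], 0.66), ([0.584, 0.258, 0.636, 0.352], 0.56)]
start [([0.55, 0.472], 0.56), ([0.723, 0.548], 0.56)] [([0.308, 0.364, 0.585, 0.536], 0.66)]
bay [([0.403, 0.442], 0.55), ([0.412, 0.306], 0.49)] [([0.304, 0.371, 0.59, 0.53], 0.73)]
contact_pad [([0.405, 0.447], 0.69)] [([0.387, 0.422, 0.418, 0.464], 0.59), ([0.717, 0.513, 0.77, 0.584], 0.47)]
paddle [([0.828, 0.565], 0.93), ([0.724, 0.562], 0.83), ([0.739, 0.712], 0.79), ([0.342, 0.691], 0.3)] [([0.718, 0.51, 0.765, 0.59], 0.61), ([0.719, 0.659, 0.806, 0.793], 0.56)]
paddle_stand [([0.723, 0.554], 0.64)] [([0.69, 0.5, 0.755, 0.617], 0.96)]
0.0188 1.5 [3.12103669e+00 3.58640481e-01 6.15423399e-05]
```

View pics/scene0.png

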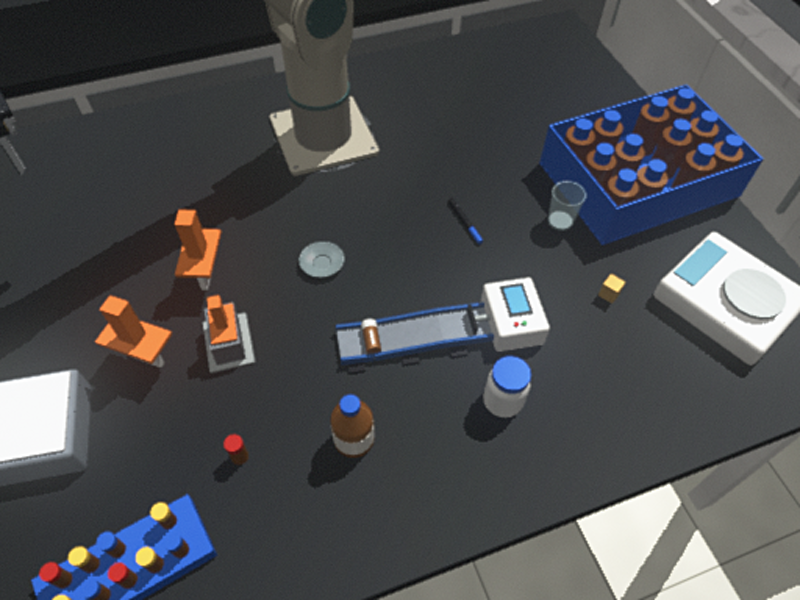

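View pics/top0.png

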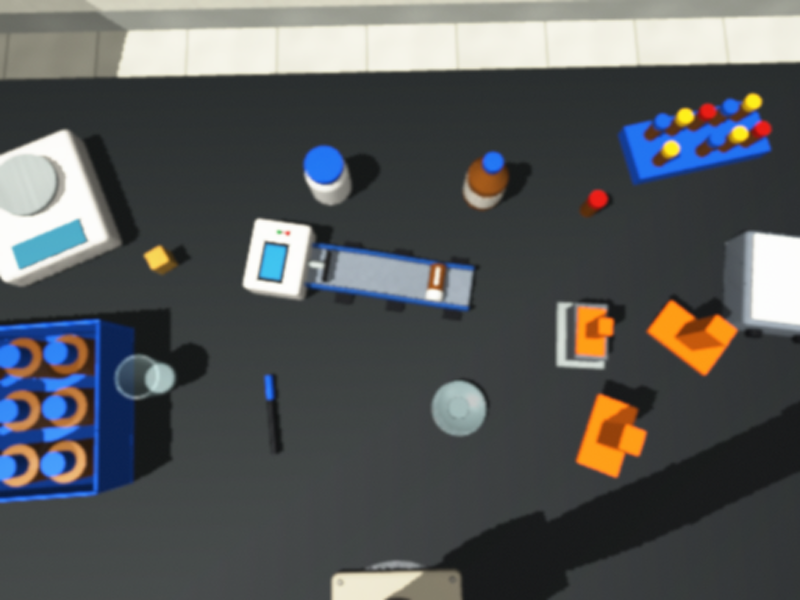

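Scene: paddle candidates, all orange, are at scene (222,325) in the grey stand, (197,250) loose and larger, and (133,333) loose and larger. In the top view they are at (592,332), (612,435) and (692,337). The one in the stand is the smaller and fits the description. The white-capped vial is at (372,335). The red-capped spare is at (235,448).

```bash
cat > h.py <<'E'
from station import robot
import cv2,numpy as np
from scipy.spatial.transform import Rotation as Rot
def bp(p,uv,z):
    uv=np.atleast_2d(uv).astype(float)
    d=np.c_[uv,np.ones(len(uv))]@np.linalg.inv(p["mtx"]).T@p["R"]
    c=-p["R"].T@p["t"]
    return c+d*((z-c[2])/d[:,2])[:,None]
def pj(p,X):
    c=np.atleast_2d(X)@p["R"].T+p["t"]; q=c@p["mtx"].T; return q[:,:2]/q[:,2:]
def hsv(p): return cv2.cvtColor(p["img"],cv2.COLOR_RGB2HSV)
def rect(p,mask,box,z):
    l,t,r,b=box; m=np.zeros_like(mask); m[t:b,l:r]=mask[t:b,l:r]
    n,lab,st,_=cv2.connectedComponentsWithStats(m)
    i=1+st[1:,4].argmax(); v,u=np.nonzero(lab==i)
    X=bp(p,np.c_[u,v],z)[:,:2]
    return cv2.minAreaRect((X*1000).astype(np.float32)),len(u)
E
python3 - <<'E'
from h import *
t=robot.read_camera("top"); s=robot.read_camera("scene")
H=hsv(t); org=cv2.inRange(H,(5,120,80),(20,255,255)); blue=cv2.inRange(H,(100,120,50),(125,255,255))
# paddle: orange in stand
for n,b in (("stand",(360,185,400,235)),("far",(410,185,475,245)),("near",(365,248,418,310))): print(n,rect(t,org,b,.066))
# grey floor of track + blue outline
k=cv2.morphologyEx(blue,cv2.MORPH_CLOSE,np.ones((25,25)))
print("track",rect(t,k,(195,150,310,205),.026))
wh=cv2.inRange(H,(0,0,190),(180,60,255)); print("reader",rect(t,cv2.morphologyEx(wh,cv2.MORPH_CLOSE,np.ones((15,15))),(150,135,204,195),.058))
for n,z in(("vial",.026),("start",.026),("bay",.033),("contact_pad",.021),("track",0),("paddle",.010),("paddle_stand",0)):
    for p in(t,s): print(n,[(bp(p,np.array(d["point"])*[512,384],z)[0,:2].round(3),round(d["conf"],2)) for d in robot.place_of(p,n)])
a=cv2.resize(t["img"][145:245,190:410],(800,364),interpolation=cv2.INTER_CUBIC)
b=cv2.resize(s["img"][125:245,50:210],(315,236),interpolation=cv2.INTER_CUBIC); c=cv2.resize(s["img"][170:240,205:360],(485,219),interpolation=cv2.INTER_CUBIC)
im=np.zeros((600,800,3),np.uint8); im[:364]=a; im[364:600,:315]=b; im[364:583,315:]=c
cv2.imwrite("pics/crop1.png",im[:,:,::-1])
E
```

```text
stand (((477.7138366699219, -329.4993591308594), (62.0119743347168, 78.73756408691406), 81.79939270019531), 669)
far (((475.23779296875, -486.60888671875), (118.97504425048828, 101.44189453125), 49.46885681152344), 1585)
near (((310.4028625488281, -346.50457763671875), (94.91888427734375, 117.98031616210938), 67.83190155029297), 1616)
track (((586.8704223632812, 6.04052734375), (294.89422607421875, 85.61841583251953), 79.99944305419922), 3250)
reader (((613.7174072265625, 175.71051025390625), (117.42022705078125, 121.39041900634766), 80.12664794921875), 1680)
vial [(array([ 0.581, -0.079]), 0.82)]
vial [(array([ 0.571, -0.086]), 0.75), (array([ 0.757, -0.169]), 0.43)]
start [(array([ 0.572, -0.09 ]), 0.75)]
start [(array([0.604, 0.115]), 0.6), (array([ 0.57 , -0.079]), 0.59)]
bay [(array([0.602, 0.109]), 0.64)]
bay [(array([0.609, 0.108]), 0.73)]
contact_pad [(array([0.601, 0.113]), 0.51)]
contact_pad [(array([0.607, 0.094]), 0.53)]
track [(array([0.581, 0.003]), 0.62), (array([0.354, 0.205]), 0.49)]
track [(array([0.581, 0.012]), 0.65)]
paddle [(array([ 0.477, -0.321]), 0.85), (array([ 0.322, -0.334]), 0.73), (array([ 0.463, -0.464]), 0.56)]
paddle [(array([ 0.462, -0.466]), 0.94), (array([ 0.473, -0.32 ]), 0.83), (array([ 0.324, -0.332]), 0.59)]
paddle_stand [(array([ 0.481, -0.323]), 0.62)]
paddle_stand [(array([ 0.466, -0.314]), 0.96), (array([0.604, 0.111]), 0.61)]
```

View pics/crop1.png

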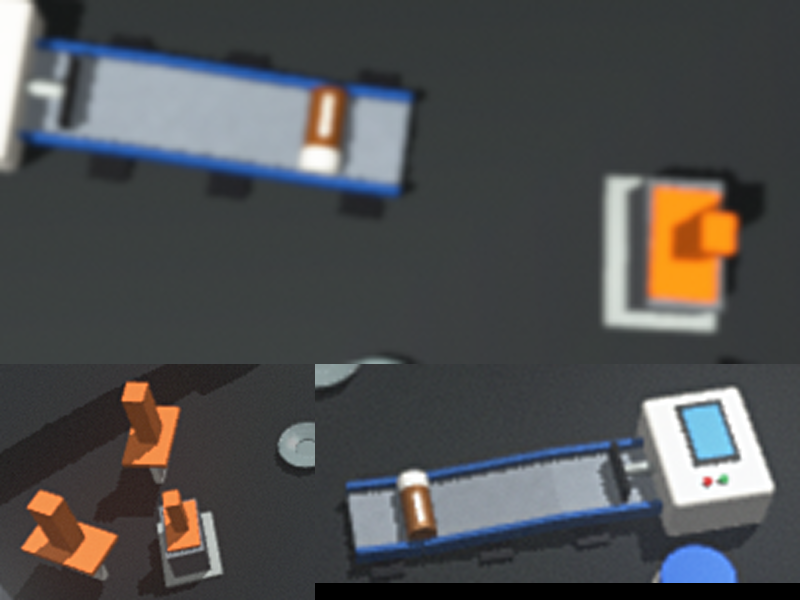

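Crop: the paddle in the stand, top crop (686,245), is clearly smaller than the two loose ones and sits collar-down in the slot, so I choose it. The vial has its white cap at top crop (320,158), the pad is at (68,90), and the low end of the track is at (408,143).

```bash
python3 - <<'E'
from h import *
t=robot.read_camera("top")
f=lambda c:np.array(c)/3.636+[190,145]
P=bp(t,f([(652,184),(648,300),(718,305),(722,186)]),.066)[:,:2]
print("collar",P.round(4).tolist(),P.mean(0)); e=P[0]+P[3]-P[1]-P[2]; print("paddle y yaw",np.degrees(np.arctan2(e[1],e[0])), np.linalg.norm(P[0]-P[1]),np.linalg.norm(P[1]-P[2]))
F=bp(t,f([(606,177),(604,328),(716,331)]),.005)[:,:2]; print("foot",F.round(4).tolist(),(F[0]+F[2])/2, np.linalg.norm(F[0]-F[1]),np.linalg.norm(F[1]-F[2]), np.degrees(np.arctan2(*(F[0]-F[1])[::-1])))
E_=bp(t,f([(415,93),(403,194)]),.025)[:,:2]; print("track low end",E_.round(4).tolist())
# rails: blue pixels fit
B=cv2.inRange(hsv(t),(100,120,50),(125,255,255)); v,u=np.nonzero(B[140:205,200:310]); X=bp(t,np.c_[u+200,v+140],.027)[:,:2]
from scipy.optimize import least_squares
g=lambda q:(lambda l: np.where(l>0,l-q[2],l+q[2]))(-(np.sin(q[0]))*X[:,0]+np.cos(q[0])*X[:,1]-q[1])
r=least_squares(g,[np.radians(80),-.5755,.034],loss="soft_l1",f_scale=.002); print("yaw,lat,half",np.degrees(r.x[0]),r.x[1:])
d=np.array([np.cos(r.x[0]),np.sin(r.x[0])]); n=np.array([-d[1],d[0]])
a=(E_@d).mean()+.145; print("origin along",a,"pos",a*d+r.x[1]*n)
print("far corner",bp(t,np.array([(648,330)])*.64,.08)[:,:2])
E
```

```text
collar [[0.5199, -0.3046], [0.4392, -0.2959], [0.4346, -0.3439], [0.5173, -0.3534]] [ 0.47773789 -0.32446951]
paddle y yaw -6.360011171009526 0.0812319488333756 0.04815119060587335
foot [[0.5355, -0.2898], [0.4234, -0.2808], [0.4192, -0.3627]] [ 0.47735098 -0.32626177] 0.11243851975326612 0.08203115663173949 -4.616898613412148
track low end [[0.5985, -0.1474], [0.5233, -0.1353]]
yaw,lat,half 79.84634200731536 [-0.57620345  0.03669731]
origin along 0.10478087386232185 pos [0.58565093 0.00156172]
far corner [[ 0.47584391 -0.41010353]]
```

```bash
cat >> h.py <<'E'
def tool(yaw_deg): # tool z down, tool y along -paddle x (paddle x at yaw)
    a=np.radians(yaw_deg); y=-np.array([np.cos(a),np.sin(a),0]); z=np.array([0,0,-1.]); 
    return Rot.from_matrix(np.c_[np.cross(y,z),y,z]).as_rotvec()
YT=np.radians(79.85); O=np.array([.58565,.00156]); D=np.array([np.cos(YT),np.sin(YT)]); N=np.array([-D[1],D[0]])
S=np.array([.4775,-.3255])
E
python3 - <<'E'
from h import *
R=tool(84.5)
q0=robot.read_tcp_pos(); robot.move_l([q0[0],q0[1],.28],vel=.2)
robot.move_to([*S,.28],R)
print(robot.read_joints().round(2))
robot.move_l([*S,.15],vel=.2)
t=robot.read_camera("top"); s=robot.read_camera("scene")
a=cv2.resize(t["img"][130:290,300:500],(400,320)); b=cv2.resize(s["img"][100:260,60:260],(400,320))
cv2.imwrite("pics/appr.png",np.hstack([a,b])[:,:,::-1]); print(robot.read_clock(),robot.read_wrist_force())
E
```

```text
[ 0.52  0.45  0.05  1.63 -0.02  1.07 -1.1 ]
5.425 [-0.24765026  0.92848595 -0.12448642]
```

View pics/appr.png

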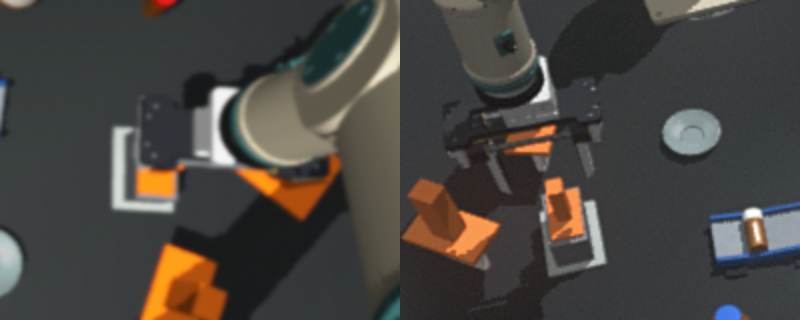

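The open gripper is above the stand's paddle, with finger tips at about (500,185) and (588,170) in the right-hand crop and the handle top at (556,183). The loose paddles are clear of it. Next I descend with contact sensing and grasp.

```bash
python3 - <<'E'
from h import *
s=robot.read_camera("scene"); print(((pj(s,[[*S,.15],[*S,.132]])-[60,100])*2+[400,0]).round(), robot.read_tcp_pos().round(4))
c=robot.move_l([*S,.072],vel=.08,contact_N=6); print("contact",c,robot.read_tcp_pos().round(4))
if not c:
    robot.grasp(60); print("open",robot.read_opening(),robot.read_finger_force(),robot.read_wrist_force(),robot.read_tcp_pos().round(4))
E
```

```text
[[548. 179.]
 [551. 187.]] [ 0.4783 -0.3262  0.1514]
contact False [ 0.4779 -0.3258  0.0725]
open 0.019927139038566688 59.97486054897308 [-0.93688489  0.11469762  0.58562748] [ 0.4775 -0.3254  0.072 ]
```

```bash
cat >> h.py <<'E'
GZ=.062
def tp(x,bot,lat=0): return [*(O+x*D+lat*N),bot+GZ]
def st():
    p=robot.read_tcp_pos(); w=robot.read_wrist_force(); r=p[:2]-O
    return f"t{robot.read_clock():.2f} x{1e3*r@D:.1f} y{1e3*r@N:.1f} bot{1e3*(p[2]-GZ):.1f} F({w[:2]@D:.2f},{w[:2]@N:.2f},{w[2]:.2f})"
E
python3 - <<'E'
from h import *
p=robot.read_tcp_pos(); robot.move_l([*p[:2],.20],vel=.2); print(robot.read_opening(),st())
robot.move_to([*tp(-128,0)[:2],.20] if 0 else [*(O-.128*D),.20],tool(79.85)); 
robot.move_l(tp(-.128,.05),vel=.15); robot.dwell(.2); print(st(),robot.read_tcp_rot(),tool(79.85))
t=robot.read_camera("top"); s=robot.read_camera("scene")
a=cv2.resize(t["img"][130:230,200:325],(400,320)); b=cv2.resize(s["img"][150:250,185:310],(400,320))
cv2.imwrite("pics/pre.png",np.hstack([a,b])[:,:,::-1])
E
```

```text
0.01995431940815126 t8.52 x-340.5 y49.7 bot137.1 F(0.19,0.21,-1.34)
t10.32 x-128.2 y-0.8 bot51.1 F(0.28,0.46,-0.74) [ 3.1290268  -0.27817883  0.0032494 ] [ 3.12927685 -0.27790429  0.        ]
```

View pics/pre.png

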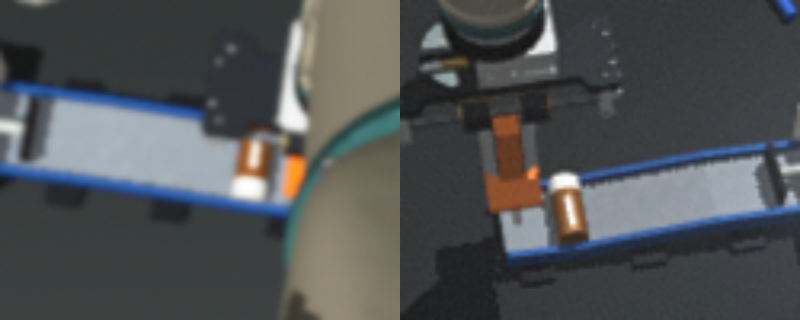

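The paddle hangs upright over the low end, with the collar's front edge at right-crop (490,210) to (542,203) and the vial at (570,210). I'll compare this with the projected model before lowering.

```bash
python3 - <<'E'
from h import *
t=robot.read_camera("top"); s=robot.read_camera("scene"); k=robot.read_tcp_pos(); c=k[:2]; b=k[2]-GZ
C=np.array([[*(c+x*D+y*N),b+z] for z in(.05,.056) for x,y in((-.022,-.038),(.022,-.038),(.022,.038),(-.022,.038))])
L=np.array([[*(O+x*D+y*N),z] for x,y,z in((-.145,-.036,.025),(-.145,.036,.025),(.137,-.036,.027),(.137,.036,.027),(-.085,0,.026),(-.085,-.03,.04))])
print("scene",((pj(s,np.r_[C,L])-[185,150])*3.2+[400,0]).round().tolist()); print("top",((pj(t,np.r_[C[4:],L])-[200,130])*3.2).round().tolist())
im=cv2.resize(s["img"],None,fx=3.2,fy=3.2,interpolation=cv2.INTER_CUBIC)[:,:,::-1].copy()
for q in pj(s,np.r_[C,L])*3.2: cv2.circle(im,tuple(int(v) for v in q),3,(0,255,0),1)
im2=cv2.resize(t["img"],None,fx=3.2,fy=3.2,interpolation=cv2.INTER_CUBIC)[:,:,::-1].copy()
for q in pj(t,np.r_[C[4:],L])*3.2: cv2.circle(im2,tuple(int(v) for v in q),3,(0,255,0),1)
cv2.imwrite("pics/ov.png",np.hstack([im2[416:736,600:1000],im[480:800,592:992]]))
E
```

```text
scene [[488.0, 215.0], [541.0, 207.0], [529.0, 132.0], [478.0, 140.0], [488.0, 211.0], [541.0, 203.0], [528.0, 128.0], [477.0, 136.0], [500.0, 256.0], [490.0, 188.0], [814.0, 208.0], [794.0, 142.0], [562.0, 211.0], [567.0, 232.0]]
top [[353.0, 107.0], [297.0, 99.0], [283.0, 195.0], [340.0, 204.0], [334.0, 133.0], [322.0, 217.0], [3.0, 83.0], [-13.0, 166.0], [257.0, 164.0], [263.0, 125.0]]
```

View pics/ov.png

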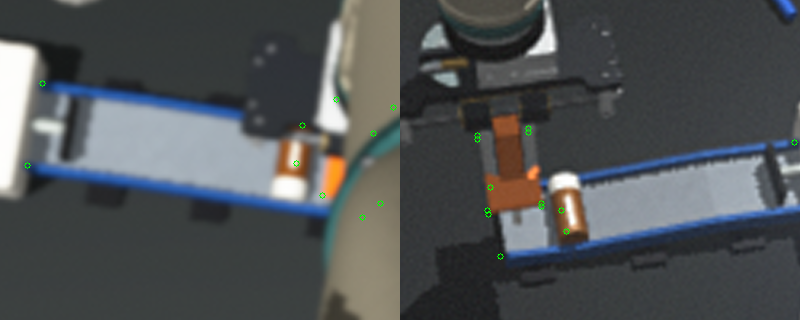

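The model overlay agrees with the paddle to about 1–2 mm. The track seems about 5 mm further along x than estimated, which doesn't matter because the stop is felt. I'll lower the paddle and push up to the crest.

```bash
python3 - <<'E'
from h import *
c=robot.move_l(tp(-.128,.021),vel=.06,contact_N=5); robot.dwell(.2); print("down",c,st())
if not c:
    for x,b in ((-.09,.0215),(-.05,.023),(-.01,.025),(.03,.027)):
        c=robot.move_l(tp(x,b),vel=.04,contact_N=4); print(c,st())
        if c: break
    robot.dwell(.3); print(st())
    t=robot.read_camera("top"); s=robot.read_camera("scene")
    a=cv2.resize(t["img"][130:230,180:305],(400,320)); b=cv2.resize(s["img"][150:250,225:350],(400,320))
    cv2.imwrite("pics/mid.png",np.hstack([a,b])[:,:,::-1])
E
```

```text
down False t11.36 x-128.0 y-0.3 bot21.3 F(0.64,0.68,-1.72)
False t12.46 x-90.4 y0.0 bot21.5 F(-0.26,-0.37,-0.77)
False t13.61 x-50.5 y-0.0 bot23.0 F(-0.32,-0.40,-0.66)
False t14.76 x-10.4 y0.0 bot25.0 F(-0.38,-0.47,-0.75)
False t15.91 x29.6 y-0.0 bot27.0 F(-0.00,0.58,-0.99)
t16.21 x29.8 y-0.0 bot27.0 F(-0.25,0.07,-0.65)
```

View pics/mid.png

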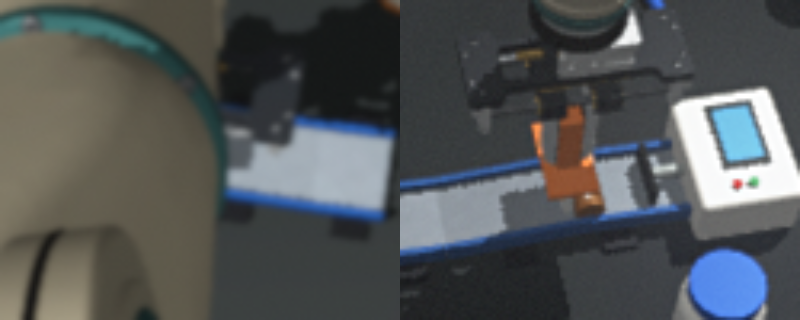

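The vial's end shows at (588,205) under the collar, still in front of the blade and near the crest. The pad is at (645,177). I'll continue slowly and feel for the stop.

```bash
python3 - <<'E'
from h import *
print(robot.move_l(tp(.048,.0272),vel=.02,contact_N=4),st())
robot.dwell(.5)
w0=np.mean([robot.read_wrist_force() for _ in range(5)],0); print("bias",w0[:2]@D,[round(robot.read_wrist_force()[:2]@D,2) for _ in range(4)])
c=robot.move_l(tp(.120,.026),vel=.009,contact_N=3.8); print(c,st())
for _ in range(4): robot.dwell(.05); print(st())
E
```

```text
False t17.36 x47.8 y0.0 bot27.2 F(0.69,0.20,-0.52)
bias -0.4600484470816065 [np.float64(-0.46), np.float64(-0.46), np.float64(-0.46), np.float64(-0.46)]
True t22.44 x91.3 y0.6 bot25.8 F(-0.63,0.41,0.41)
t22.49 x91.1 y0.9 bot25.5 F(0.32,0.02,-0.38)
t22.54 x90.8 y1.0 bot25.4 F(-0.23,-0.20,-0.39)
t22.59 x90.6 y1.1 bot25.3 F(0.01,0.19,0.03)
t22.64 x90.4 y1.1 bot25.2 F(0.63,-0.18,-0.10)
```

```bash
cat >> h.py <<'E'
def fd(n=4):
    v=[]
    for _ in range(n): robot.dwell(.02); v.append(robot.read_wrist_force()[:2]@D)
    return np.mean(v)
E
python3 - <<'E'
from h import *
b=fd(8); print("bias",round(b,2),st())
x=(robot.read_tcp_pos()[:2]-O)@D
for i in range(14):
    x+=.0005; c=robot.move_l(tp(x,.0258),vel=.01,contact_N=5); f=fd()
    print(c,round(x*1e3,1),"F",round(f-b,2),st())
    if f-b<-4.5 or c: break
E
```

```text
bias 0.08 t22.77 x90.0 y1.0 bot25.2 F(0.31,-0.63,-0.79)
False 90.5 F -0.03 t23.10 x90.5 y-0.0 bot25.8 F(-0.04,0.30,-0.57)
False 91.0 F 0.13 t23.42 x91.0 y-0.0 bot25.8 F(0.59,0.16,-0.37)
False 91.5 F 0.39 t23.73 x91.5 y-0.0 bot25.8 F(0.30,0.56,-1.04)
False 92.0 F -1.02 t24.05 x91.7 y0.0 bot25.8 F(-1.10,-0.85,-1.08)
False 92.5 F -2.54 t24.37 x91.8 y-0.0 bot25.8 F(-2.30,-1.42,-0.91)
False 93.0 F -5.01 t24.68 x92.0 y0.0 bot25.8 F(-5.22,0.03,1.00)
```

```bash
python3 - <<'E'
from h import *
b=.15; x=.093; print(fd(6)-b,st())
for i in range(6):
    f=fd(5)-b
    if f<-6.4: break
    x+=.0002; robot.move_l(tp(x,.0258),vel=.01); print(round(x*1e3,1),round(fd(5)-b,2),st())
for _ in range(12): robot.dwell(.05); print(round(fd(5)-b,2),end=" ")
print(st())
E
```

```text
-4.924543484858362 t24.78 x92.0 y-0.0 bot25.8 F(-4.82,-0.29,0.69)
93.2 -5.46 t25.20 x92.0 y-0.0 bot25.8 F(-4.95,-0.42,0.10)
93.4 -5.75 t25.62 x92.1 y0.0 bot25.8 F(-6.16,-0.73,0.87)
93.6 -6.06 t26.03 x92.1 y0.0 bot25.7 F(-5.74,0.29,0.76)
93.8 -6.36 t26.45 x92.1 y-0.0 bot25.7 F(-5.36,-1.19,1.10)
-6.28 -6.1 -6.16 -6.82 -6.17 -6.13 -6.31 -6.02 -6.17 -6.07 -6.61 -6.5 t28.13 x92.1 y-0.0 bot25.8 F(-6.74,0.09,1.25)
```

```bash
python3 - <<'E'
from h import *
b=.15; x=.0938
for _ in range(3):
    if fd(6)-b<-6.8: break
    x+=.0002; robot.move_l(tp(x,.0258),vel=.01)
for _ in range(10): robot.dwell(.05); print(round(fd(5)-b,2),end=" ")
print(st())
robot.move_l(tp(.080,.0258),vel=.02); robot.move_l(tp(.05,.028),vel=.06); print(st())
robot.move_l(tp(.05,.13),vel=.15); robot.dwell(.1)
t=robot.read_camera("top"); s=robot.read_camera("scene")
a=cv2.resize(t["img"][130:230,180:305],(400,320)); c=cv2.resize(s["img"][150:250,225:350],(400,320))
cv2.imwrite("pics/after.png",np.hstack([a,c])[:,:,::-1])
E
```

```text
-6.82 -6.82 -6.66 -6.85 -6.94 -6.43 -6.56 -6.39 -6.73 -6.62 t29.92 x92.1 y-0.0 bot25.8 F(-6.21,0.55,1.32)
t31.42 x50.0 y-0.1 bot28.1 F(0.02,-0.53,-0.81)
```

View pics/after.png

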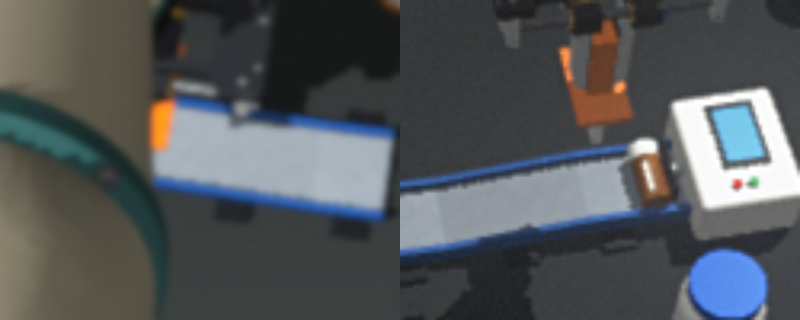

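The vial lies in the bay at right-crop (652,175) against the pushed-back pad, and the paddle is lifted clear and upright. I'll return it to the stand.

```bash
python3 - <<'E'
from h import *
p=robot.read_tcp_pos(); robot.move_l([*p[:2],.21],vel=.15)
robot.move_to([.4775,-.3254,.21],tool(84.5)); robot.move_l([.4775,-.3254,.14],vel=.15); robot.dwell(.2); print(st())
c=robot.move_l([.4775,-.3254,.0735],vel=.05,contact_N=6); print(c,robot.read_tcp_pos().round(4),st())
s=robot.read_camera("scene"); t=robot.read_camera("top")
a=cv2.resize(t["img"][130:290,300:500],(400,320)); b=cv2.resize(s["img"][150:250,85:210],(400,320))
cv2.imwrite("pics/hang.png",np.hstack([a,b])[:,:,::-1])
E
```

```text
t34.99 x-341.2 y48.0 bot79.1 F(0.17,0.26,-0.49)
False [ 0.4777 -0.3255  0.0738] t36.48 x-341.0 y48.6 bot11.8 F(0.10,0.06,-0.72)
```

View pics/hang.png

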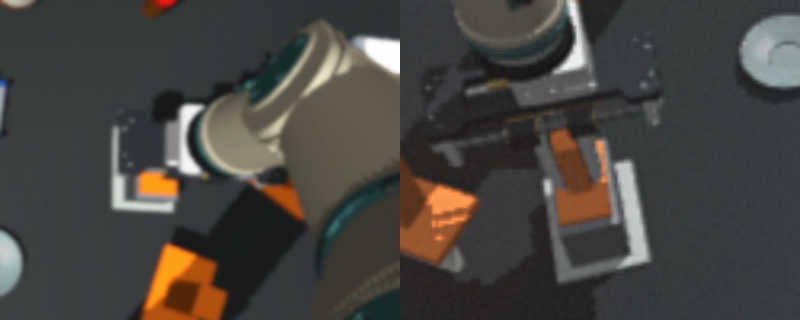

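The blade is in the slot and the collar is on the stand top, at right-crop (585,210). I'll lower the last bit, let go, retreat and check.

```bash
python3 - <<'E'
from h import *
print(robot.move_l([.4775,-.3254,.0718],vel=.03,contact_N=4),st())
robot.release(); robot.dwell(.3); print(robot.read_opening(),st())
robot.move_l([.4775,-.3254,.26],vel=.12)
q0=[1.276,0.628,0.038,1.517,-0.027,0.996,-0.02]
robot.move_to([.30,-.58,.28],tool(100)); robot.dwell(.5)
t=robot.read_camera("top"); s=robot.read_camera("scene"); print(robot.read_clock())
for p in(t,s): print([(bp(p,np.array(d["point"])*[512,384],z)[0,:2].round(3),n) for n,z in(("vial",.033),("bay",.033),("paddle",.01)) for d in robot.place_of(p,n)[:2]])
a=cv2.resize(t["img"][130:255,180:430],(800,400),interpolation=cv2.INTER_CUBIC); b=cv2.resize(s["img"][150:250,85:345],(520,200),interpolation=cv2.INTER_CUBIC)
im=np.zeros((600,800,3),np.uint8); im[:400]=a; im[400:,:520]=b; cv2.imwrite("pics/end.png",im[:,:,::-1])
E
```

```text
False t36.83 x-341.1 y48.4 bot10.0 F(0.02,0.33,1.28)
0.0936465395526067 t38.33 x-340.9 y48.8 bot9.8 F(-0.45,0.66,-0.01)
41.8333
[(array([0.616, 0.114]), 'vial'), (array([0.603, 0.108]), 'bay'), (array([ 0.355, -0.106]), 'bay'), (array([ 0.314, -0.332]), 'paddle'), (array([ 0.465, -0.468]), 'paddle')]
[(array([0.6  , 0.104]), 'vial'), (array([ 0.709, -0.349]), 'vial'), (array([0.609, 0.107]), 'bay'), (array([ 0.471, -0.469]), 'paddle'), (array([ 0.339, -0.334]), 'paddle')]
```

View pics/end.png

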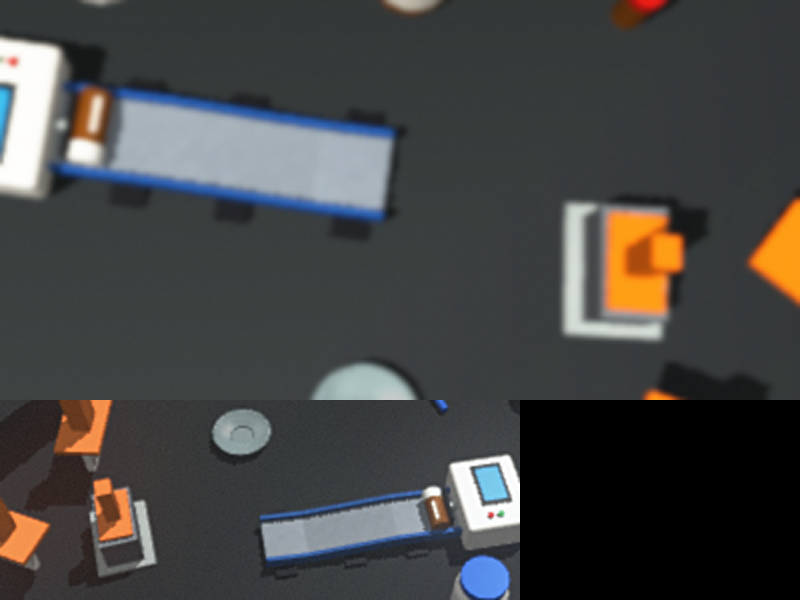

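The vial rests in the bay at (88,125), square to the track, and the paddle hangs in its stand at (637,260) as it did at the start. I'm handing it in.

```bash
python3 -c "
from station import robot
print(robot.job_done())"
```

```text
the job is handed in; nothing more can be done
None
```

The job is handed in (no verdict came back): the vial was pushed to the pad's stop and held at about 6–7 N for over a second, it now rests in the bay, and the paddle is back in its stand.

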